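# Put the lids back on the refilled pantry jars

### The job

The four glass jars have been refilled and stand open, and their clean wooden lids are stacked on the worktop, widest at the bottom. Take the stack apart and close every jar with the lid of its own size, plug down in the mouth and lying flat on the rim all round. Leave the jars, the pepper mill and the oil bottle standing where they are.

Things in the scene. Friction and masses are not known exactly. Their poses are not given: they have to be found in the camera images.
- lid70: The widest of four alike wooden jar lids, at the start at the bottom of the stack, on the worktop. Flat round disc 70 mm wide, 15 mm thick, on a white plug 8 mm high, 55 mm wide under the disc, tapering to 48 mm at its foot; 23 mm high in all. Each lid stands on the flat top of the next, so there is 8 mm of air below each disc's edge. Origin: centre of the plug's foot; z up.
- lid60: The second widest of four alike wooden jar lids, at the start at the second level from the bottom. Flat round disc 60 mm wide, 15 mm thick, on a white plug 8 mm high, 45 mm wide under the disc, tapering to 38 mm at its foot; 23 mm high in all. Each lid stands on the flat top of the next, so there is 8 mm of air below each disc's edge. Origin: centre of the plug's foot; z up.
- lid50: The third widest of four alike wooden jar lids, at the start at the third level from the bottom. Flat round disc 50 mm wide, 15 mm thick, on a white plug 8 mm high, 35 mm wide under the disc, tapering to 28 mm at its foot; 23 mm high in all. Each lid stands on the flat top of the next, so there is 8 mm of air below each disc's edge. Origin: centre of the plug's foot; z up.
- lid40: The smallest of four alike wooden jar lids, at the start at the top of the stack. Flat round disc 40 mm wide, 15 mm thick, on a white plug 8 mm high, 25 mm wide under the disc, tapering to 18 mm at its foot; 23 mm high in all. Each lid stands on the flat top of the next, so there is 8 mm of air below each disc's edge. Origin: centre of the plug's foot; z up.
- jar70: Loose open glass jar with the widest mouth, part-filled: 130 mm high, body 88 mm wide, neck 69 mm outside, mouth 62 mm. Takes the 70 mm lid: its plug enters with 4 mm to spare all round, its disc rests on the rim and the lid's origin is then 122 mm above the jar's. Origin: centre of the underside; z up.
- jar60: Loose open glass jar with the second widest mouth, part-filled: 115 mm high, body 80 mm wide, neck 59 mm outside, mouth 52 mm. Takes the 60 mm lid: its plug enters with 4 mm to spare all round, its disc rests on the rim and the lid's origin is then 107 mm above the jar's. Origin: centre of the underside; z up.
- jar50: Loose open glass jar with the third widest mouth, part-filled: 100 mm high, body 72 mm wide, neck 49 mm outside, mouth 42 mm. Takes the 50 mm lid: its plug enters with 4 mm to spare all round, its disc rests on the rim and the lid's origin is then 92 mm above the jar's. Origin: centre of the underside; z up.
- jar40: Loose open glass jar with the smallest mouth, part-filled: 80 mm high, body 62 mm wide, neck 39 mm outside, mouth 32 mm. Takes the 40 mm lid: its plug enters with 4 mm to spare all round, its disc rests on the rim and the lid's origin is then 72 mm above the jar's. Origin: centre of the underside; z up.
- mill: Bystander: loose dark wooden pepper mill with a steel knob, 178 mm high, 56 mm wide. Origin: centre of the underside, z up. Centres of jars, stack, mill and oil bottle start at least 120 mm apart; nothing else stands within 85 mm of the middle of a jar or of the stack, and nothing on the worktop within 0.8 m of the robot is taller than 200 mm.
- oil: Bystander: loose green glass oil bottle with a steel cap, 193 mm high, 60 mm wide. Origin: centre of the underside, z up.
There are look-alikes about, which are no part of the job. What is shaped like the lid60 but turquoise is not meant.

How it is judged:
At the end, for the whole second after the job is handed in: Each lid rests, plug down, on the jar of its own size: centred within 8 mm, its height within 3 mm of seated, flat within 4 degrees. Jars upright within 4 degrees, mill and bottle within 5, none of them more than 35 mm from its start. Lids and jars at rest (horizontal distance between lid70 and jar70 below 0.008 m and z of lid70 in the frame of jar70 between 0.119 and 0.125 m and angle between each of lid70, jar70, lid60, jar60, lid50, jar50, lid40, jar40's own z axis and vertical below 0.07 rad and distance of each of jar70, jar60, jar50, jar40, mill, oil from where it was at the start of the episode below 0.035 m and linear speed of each of lid70, jar70, lid60, jar60, lid50, jar50, lid40, jar40 below 0.02 m/s and horizontal distance between lid60 and jar60 below 0.008 m and z of lid60 in the frame of jar60 between 0.104 and 0.11 m and horizontal distance between lid50 and jar50 below 0.008 m and z of lid50 in the frame of jar50 between 0.089 and 0.095 m and horizontal distance between lid40 and jar40 below 0.008 m and z of lid40 in the frame of jar40 between 0.069 and 0.075 m and angle between each of mill, oil's own z axis and vertical below 0.1 rad); the robot touches nothing.
It fails at once if a jar, the pepper mill or the oil bottle is knocked over (angle between any of jar70, jar60, jar50, jar40, mill, oil's own z axis and vertical above 0.5 rad).
It also fails if it takes over 120 s, if anything falls off the work surface, if the arm or the gripper's body presses on something with over 40 N, if the wrist force passes 120 N, or if a joint passes its speed limit or range.

### The arm

A 6-joint arm with a two-finger parallel gripper is mounted at the origin on the work surface. World frame = base frame: x ahead of the robot, y to its left, z up, the work surface at z = 0. Lengths are in m, angles in rad, forces in N, time in s.
With the tool pointing down it reaches from about 0.3 to 0.85 m from the base axis. Payload 4.2 kg.
Tool frame: the origin (TCP) lies at the very end of the fingers, on their centre line; the grasp point (between the pads) lies 19 mm behind it; z points along the fingers, y is the line along which they close (so a half turn about z gives the same grasp; the last joint's range is limited). The gripper opens to 91 mm and grips with 3 to 60 N. Pads are 32 mm wide; open, the fingers measure 118 mm over their backs; the gripper's body (76 mm by 178 mm) begins 60 mm behind the grasp point.
Start: joints at [-1.332, 0.32, 1.565, -0, 1.257, -0.02], TCP at [0.147, -0.556, 0.183] pointing down, gripper open.
Joint ranges: [-3.11, 3.11], [-0.84, 2.01], [0.21, 2.61], [-1.34, 4.49], [0.05, 2.63], [-2.56, 2.56]. Speed limits (rad/s): [2.57, 2.57, 3.14, 3.14, 3.14, 3.14].

### API

Orientations are given as a unit quaternion [x, y, z, w].
In Python, from cell import manip gives the robot as it stands.
- The arm moves only by the tool move_arm, never from a script. Its argument "steps" is a list of rows, each a list of 7 numbers: the finger opening in mm, from 0 to 91.2, then the shift along the tool's x, y, z in mm, then the turn, a rotation vector about the tool's x, y, z in units of 5 degrees (1.0 is 5 degrees). A call has 1 to 5 rows; each row shifts and turns the commanded pose from where the row before left it, along the tool's axes as they then stand; what a row does not reach is not made up. A row lasts 1/10 s, in which the tool goes at most 50 mm and 8.59 degrees, less where a joint would pass 70% of its speed; a pose out of reach is approached as far as the arm can. A call is refused whole if a number of a shift passes 50 or a number of a turn 1, either way. A call with a gripper value outside its range is refused whole. The fingers move at their own pace and stop on an object; "force" is the grip in N (left out, the last holds). Time passes only in rows, so rows that do not move let the fingers close. It gives the time, the measured TCP pose, the force, the opening and the grip force at its end, in the units of the state.
- manip.observe(): the state, without advancing time (a new reading comes with each control period).
- manip.capture(name): name is "side" or "top"; returns a dict with "color" (480x640x3 uint8, red, green, blue), "camera_matrix" (3x3 intrinsics, pixels), "origin" and "attitude" of the camera in the world. Camera axes: x right, y down, z forward; pixel columns grow to the right and rows downward; lengths in m; the calibration is good to about 2 mm. A picture is of the moment at which its call begins. There is no depth.
- manip.job_done(): hands the job in; it is judged then, once.
The state is a dict: "t": time; "joint_pos": joint angles; "qd": joint speeds; "joint_torque": joint torques, N m; "eef_pos": TCP position; "eef_rot": TCP orientation; "contact_force": force on the tool from outside, world axes, zero at the start; "moment": the same for the moment, N m; "width": finger opening in m; "gripper_force": force on a finger pad.
Only numpy, scipy, OpenCV 4.12 (cv2) and the standard library are available. Lean on these libraries where they do the work, as an engineer would, in place of code of your own. Each camera call takes 0.05 s, during which the arm holds its last target. There are 200 camera calls.

## Working session

There is one attempt and no reset: what is moved stays moved. The work goes in short steps, Python scripts to look and compute and a tool call to move; the robot and the scene stay as the last step left them, time stands still between calls to the robot, and variables do not carry over. Pictures are saved under pics/ and viewed, at most 14 in all, crops included, and the job is handed in when it is done.

Besides the shell and the picture viewer there is one more tool, called after "Emit:" by a JSON object that holds its "op" and its "data", one argument or row to a line. move_arm: Moves the arm, as the interface text tells. Its arguments: {"type":"object","properties":{"steps":{"type":"array","items":{"type":"array","items":{"type":"number"}}},"force":{"type":"number"}},"required":["steps"]}

```bash
ls; mkdir -p pics
python3 - <<'E'
from cell import manip
import cv2
print(manip.observe())
for n in("side","top"):
    c=manip.capture(n); cv2.imwrite(f"pics/{n}0.png",c["color"][:,:,::-1]); print(n,c["camera_matrix"],c["origin"],c["attitude"])
E
```

```text
pics
{'t': 0.0, 'joint_pos': array([-1.33202999e+00,  3.20297365e-01,  1.56563666e+00, -1.40356392e-05,
        1.25737299e+00, -2.00155510e-02]), 'qd': array([-1.53433717e-04,  2.67467602e-03, -9.73971626e-04, -7.65603027e-04,
        7.82716941e-05, -4.24398069e-04]), 'joint_torque': array([ 1.93815773e-03, -4.12455583e+01, -2.31969827e+01,  7.29674217e-02,
        4.59095836e-02, -1.52419493e-04]), 'eef_pos': array([ 0.14700584, -0.55534015,  0.18233362]), 'eef_rot': array([ 9.91640020e-01,  1.29032306e-01, -1.00201481e-04, -8.51326652e-04]), 'contact_force': array([-0.13279011,  1.17827459,  0.1360395 ]), 'moment': array([0.01620809, 0.0505488 , 0.00042099]), 'gripper_force': 0.0, 'width': 0.0912343046303593}
side [[452.60673325   0.         323.20087399]
 [  0.         452.60673325 242.34558793]
 [  0.           0.           1.        ]] [0.37235214 0.70870038 0.73803101] [-0.10416466  0.90952885 -0.40046195  0.03920737]
top [[460.61101115   0.         323.15315156]
 [  0.         460.61101115 233.66731568]
 [  0.           0.           1.        ]] [0.43612437 0.00722687 0.9073676 ] [-0.6969434   0.71541663 -0.02731296  0.0412667 ]
```

View pics/side0.png

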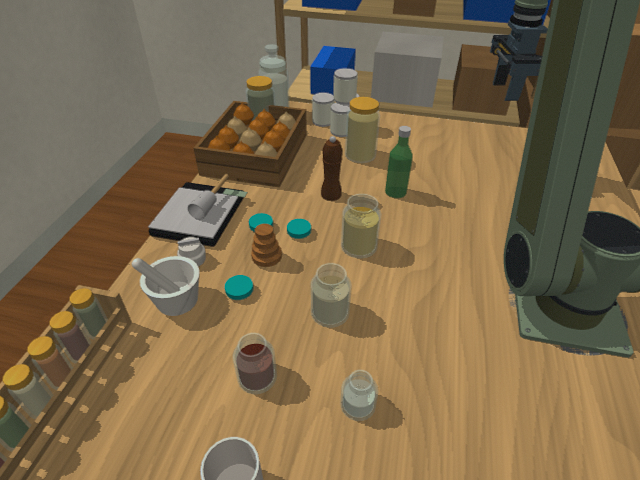

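View pics/top0.png

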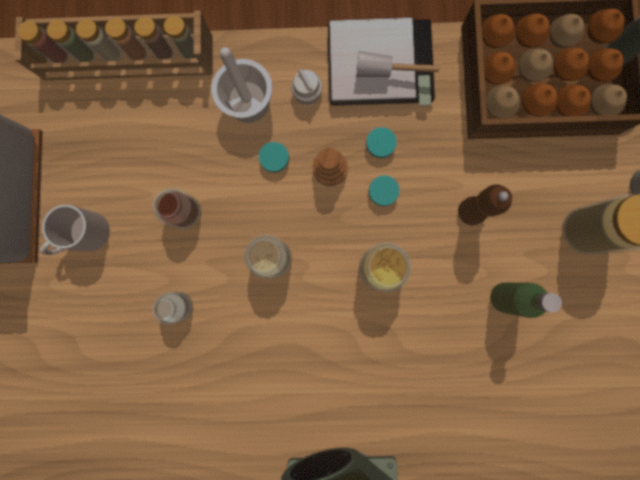

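The wooden stack is at top (330,165) / side (265,245). The jars are at top (387,265), (265,255), (175,207) and (172,308). Possible confusions are the turquoise discs at top (274,157), (381,142) and (384,191), plus the background shelf jars with orange lids. I choose the brown stack of four tiers and check it in a close crop.

```bash
cat > h.py <<'E'
import numpy as np,cv2
from scipy.spatial.transform import Rotation as R
CAM={"side":([[452.60673325,0,323.20087399],[0,452.60673325,242.34558793],[0,0,1]],[0.37235214,0.70870038,0.73803101],[-0.10416466,0.90952885,-0.40046195,0.03920737]),
"top":([[460.61101115,0,323.15315156],[0,460.61101115,233.66731568],[0,0,1]],[0.43612437,0.00722687,0.9073676],[-0.6969434,0.71541663,-0.02731296,0.0412667])}
def proj(n,P):
    K,o,q=CAM[n]; p=(np.atleast_2d(P)-o)@R.from_quat(q).as_matrix()@np.array(K).T
    return p[:,:2]/p[:,2:]
def back(n,uv,z):
    K,o,q=CAM[n]; d=R.from_quat(q).as_matrix()@np.linalg.inv(K)@[*uv,1]; o=np.array(o)
    return o+d*(z-o[2])/d[2]
def circ(x,y,z,d,n=60):
    a=np.linspace(0,2*np.pi,n); return np.c_[x+d/2*np.cos(a),y+d/2*np.sin(a),0*a+z]
def crop(img,x0,y0,w,h,s): return cv2.resize(img[y0:y0+h,x0:x0+w],None,fx=s,fy=s,interpolation=cv2.INTER_CUBIC)
def draw(im,n,C,x0,y0,s,col=(0,255,255)):
    p=((proj(n,C)+.5-[x0,y0])*s*8).astype(int)
    cv2.polylines(im,[p],False,col,1,cv2.LINE_AA,3)
E
python3 - <<'E'
from h import *
t=cv2.imread("pics/top0.png"); s=cv2.imread("pics/side0.png")
for n,uv,z in(("stack top",(330,160),.092),("jar70",(387,268),.13),("jar60",(266,254),.115),("jar50",(172,205),.1),("jar40",(170,306),.08)): print(n,back("top",uv,z).round(4))
for n,uv,z in(("stack top",(264,230),.092),("jar70",(362,207),.13),("jar60",(331,277),.115),("jar50",(254,346),.1),("jar40",(360,381),.08)): print(n,back("side",uv,z).round(4))
a=crop(t,145,135,270,195,2.9); cv2.imwrite("pics/ct.png",a)
b=crop(s,225,185,170,240,2.5); cv2.imwrite("pics/cs.png",b); print(a.shape,b.shape)
E
```

```text
stack top [0.649  0.0066 0.092 ]
jar70 [ 0.4512 -0.0841  0.13  ]
jar60 [0.4809 0.1214 0.115 ]
jar50 [0.5736 0.2906 0.1   ]
jar40 [0.3943 0.3    0.08  ]
stack top [0.6539 0.0119 0.092 ]
jar70 [ 0.4545 -0.0696  0.13  ]
jar60 [0.4794 0.1355 0.115 ]
jar50 [0.574  0.3049 0.1   ]
jar40 [0.3921 0.3166 0.08  ]
(566, 783, 3) (600, 425, 3)
```

View pics/ct.png

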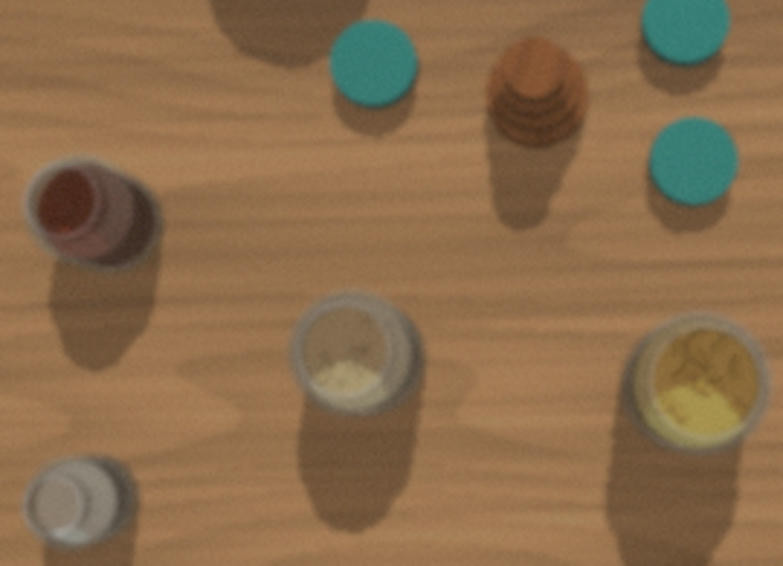

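View pics/cs.png

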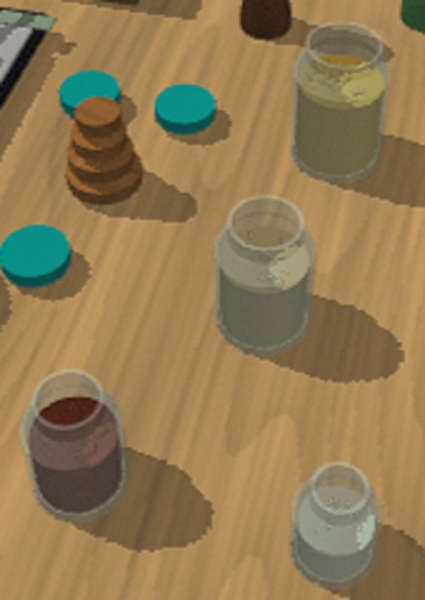

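The stack is four brown tiers with no turquoise, so it is the right one (top disc at top px (329.5,158), side px (264.6,229.4)). Next I refine the rim centres read from the crops and overlay the models.

Run:
```python
from h import *
t=cv2.imread("pics/top0.png"); s=cv2.imread("pics/side0.png")
D={"stack":((535,67),(99,111),.092),"jar70":((707,385),(346,46),.13),"jar60":((344,350),(266,221),.115),"jar50":((66,203),(69,393),.1),"jar40":((57,503),(339,487),.08)}
a=crop(t,145,135,270,195,2.9);b=crop(s,225,185,170,240,2.5)
S={"stack":[(40,.092),(40,.077),(50,.069),(50,.054),(60,.046),(60,.031),(70,.023),(70,.008)],"jar70":[(88,0),(69,.13)],"jar60":[(80,0),(59,.115)],"jar50":[(72,0),(49,.1)],"jar40":[(62,0),(39,.08)]}
for k,(u,v,z) in D.items():
    p=back("top",(145+u[0]/2.9-.5,135+u[1]/2.9-.5),z);q=back("side",(225+v[0]/2.5-.5,185+v[1]/2.5-.5),z);m=(p+q)/2
    print(k,p.round(4),q.round(4))
    for d,h in S[k]:
        C=circ(m[0],m[1],h,d/1000); draw(a,"top",C,145,135,2.9); draw(b,"side",C,225,185,2.5)
o=np.zeros((566,1215,3),np.uint8);
cv2.imwrite("pics/ot.png",a);cv2.imwrite("pics/os.png",b)
```

```text
stack [0.6535 0.0083 0.092 ] [0.6548 0.0084 0.092 ]
jar70 [ 0.4524 -0.0863  0.13  ] [ 0.4549 -0.0845  0.13  ]
jar60 [0.479  0.1264 0.115 ] [0.4818 0.1252 0.115 ]
jar50 [0.5748 0.2991 0.1   ] [0.58   0.2975 0.1   ]
jar40 [0.3911 0.3105 0.08  ] [0.3924 0.3135 0.08  ]
```

View pics/ot.png

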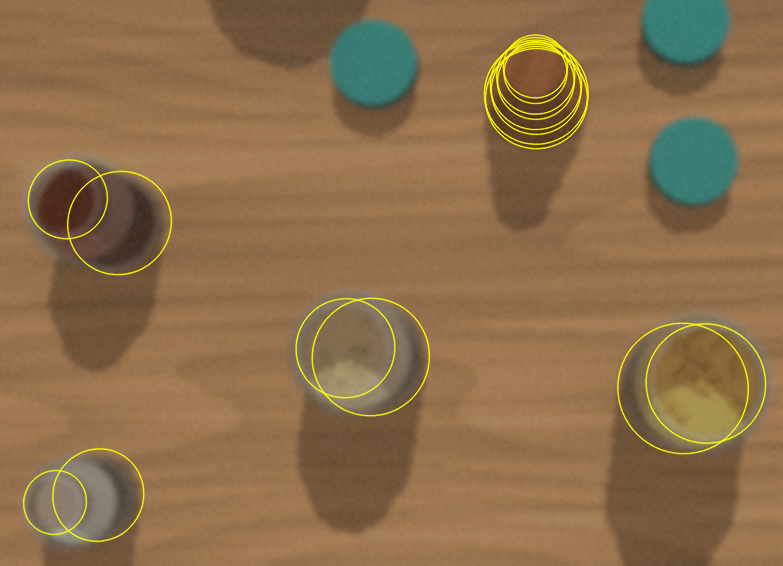

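View pics/os.png

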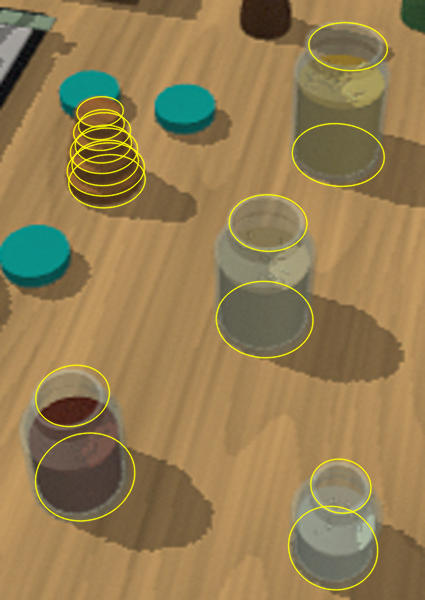

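The overlays fit, and the jar bottoms are simply rounded. Working positions:

| Item | x (m) | y (m) |
|---|---|---|
| stack | .654 | .008 |
| jar70 | .4537 | -.0854 |
| jar60 | .4804 | .1258 |
| jar50 | .577 | .298 |
| jar40 | .392 | .312 |

I start by rising and turning the tool square to the world.

Emit:
{"op": "move_arm", "data": {
  "steps": [
    [91,0,0,-40,0,0,0.99],
    [91,0,0,-40,0,0,0.99],
    [91,0,0,-40,0,0,0.99],
    [91,0,0,0,0,0,0]
  ]
}}

```text
t: 0.5
eef_pos: [0.1478, -0.5583, 0.3091]
eef_rot: [1.0, -0.001, 0.001, 0.006]
contact_force: [0.5, -0.2, 0.2]
width: 0.0906
gripper_force: 0.0
```

Emit:
{"op": "move_arm", "data": {
  "steps": [
    [91,32,-35,0,0,0,0],
    [91,32,-35,0,0,0,0],
    [91,32,-35,0,0,0,0],
    [91,32,-35,0,0,0,0],
    [91,32,-35,0,0,0,0]
  ]
}}

```text
t: 1.0
eef_pos: [0.3078, -0.379, 0.302]
eef_rot: [1.0, -0.0, -0.001, -0.001]
contact_force: [0.1, -0.1, 0.1]
width: 0.0906
gripper_force: 0.0
```

Emit:
{"op": "move_arm", "data": {
  "steps": [
    [91,32,-35,0,0,0,0],
    [91,32,-35,0,0,0,0],
    [91,32,-35,0,0,0,0],
    [91,32,-35,0,0,0,0],
    [91,32,-35,0,0,0,0]
  ]
}}

```text
t: 1.5
eef_pos: [0.4678, -0.2041, 0.302]
eef_rot: [1.0, 0.0, -0.001, -0.0]
contact_force: [-0.2, -0.5, -0.0]
width: 0.0909
gripper_force: 0.0
```

Emit:
{"op": "move_arm", "data": {
  "steps": [
    [91,32,-35,0,0,0,0],
    [91,32,-35,0,0,0,0],
    [91,32,-35,0,0,0,0],
    [91,32,-35,0,0,0,0],
    [91,32,-35,0,0,0,0]
  ]
}}

```text
t: 2.0
eef_pos: [0.6279, -0.0293, 0.3018]
eef_rot: [1.0, 0.0, -0.001, 0.0]
contact_force: [0.7, -1.8, 0.2]
width: 0.0912
gripper_force: 0.0
```

Emit:
{"op": "move_arm", "data": {
  "steps": [
    [91,0,0,0,0,0,0],
    [91,0,0,0,0,0,0]
  ]
}}

```text
t: 2.2
eef_pos: [0.6271, -0.0304, 0.3011]
eef_rot: [1.0, 0.001, -0.002, 0.0]
contact_force: [0.3, 0.2, -0.4]
width: 0.0911
gripper_force: 0.0
```

Emit:
{"op": "move_arm", "data": {
  "steps": [
    [91,27,-38.5,0,0,0,0],
    [91,0,0,50,0,0,0],
    [91,0,0,50,0,0,0],
    [91,0,0,40,0,0,0],
    [91,0,0,0,0,0,0]
  ]
}}

```text
t: 2.7
eef_pos: [0.6488, 0.0059, 0.1567]
eef_rot: [1.0, -0.001, -0.007, 0.0]
contact_force: [0.8, -0.7, -0.5]
width: 0.0907
gripper_force: 0.0
```

Run:
```python
from h import *
from cell import manip
a=cv2.cvtColor(manip.capture("top")["color"],cv2.COLOR_RGB2BGR);b=cv2.cvtColor(manip.capture("side")["color"],cv2.COLOR_RGB2BGR)
cv2.imwrite("pics/a1.png",np.hstack([crop(b,215,150,100,140,4),crop(a,280,110,100,140,4)]))
```

```text
(no output)
```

View pics/a1.png

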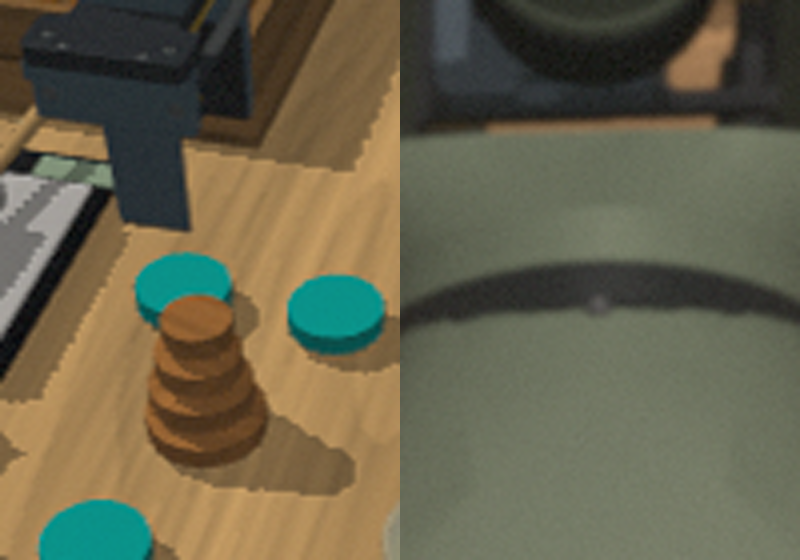

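Run:
```python
from h import *
from cell import manip
p=manip.observe()["eef_pos"];print(p)
for dy in(.0456,.059):
  for dx in(-.016,.016): print(proj("side",p+[dx,dy,0]), (proj("side",p+[dx,dy,0])+.5-[215,150])*4)
print((proj("side",[.654,.008,.092])+.5-[215,150])*4,back("side",(215+197/4-.5,150+318/4-.5),.092))
```

```text
[0.65416544 0.00621966 0.1640448 ]
[[262.47082066 216.69509965]] [[191.88328264 268.78039859]]
[[247.23549838 214.31178982]] [[130.94199354 259.24715929]]
[[260.31366143 220.88492869]] [[183.25464571 285.53971477]]
[[244.92643098 218.45288182]] [[121.70572391 275.81152729]]
[[200.08878055 317.37377094]] [0.65546631 0.00888927 0.092     ]
```

Run:
```python
from h import *
from cell import manip
b=manip.capture("side")["color"]
p=manip.observe();print(p["t"],p["eef_pos"],p["joint_pos"])
for u in (250,254,258): print(u,[int(v) for v in b[185:235:1,u].mean(1)])
```

```text
2.85 [0.65550379 0.0064599  0.16581067] [-7.56716646e-03  4.55189318e-01  1.39589438e+00 -2.27512075e-04
  1.28639981e+00  1.56475022e+00]
250 [47, 47, 46, 45, 48, 45, 46, 47, 44, 44, 47, 45, 47, 47, 45, 47, 47, 46, 45, 45, 79, 97, 134, 135, 132, 131, 134, 131, 131, 132, 132, 131, 121, 96, 95, 95, 98, 97, 97, 96, 85, 62, 56, 80, 96, 108, 111, 113, 118, 117]
254 [47, 47, 45, 47, 48, 46, 46, 49, 44, 45, 44, 45, 47, 44, 47, 46, 48, 47, 49, 43, 71, 134, 134, 133, 132, 130, 131, 132, 128, 129, 95, 96, 96, 97, 96, 97, 98, 98, 98, 99, 99, 99, 93, 57, 72, 70, 70, 78, 114, 113]
258 [44, 38, 40, 44, 41, 45, 46, 44, 44, 46, 47, 46, 49, 49, 46, 47, 46, 45, 47, 44, 48, 82, 133, 128, 127, 124, 118, 116, 108, 96, 97, 98, 98, 97, 98, 99, 98, 96, 97, 103, 101, 98, 99, 96, 94, 89, 95, 99, 95, 76]
```

Emit:
{"op": "move_arm", "data": {
  "steps": [
    [91,0,1,40,0,0,0],
    [91,0,0,35,0,0,0],
    [91,0,0,0,0,0,0],
    [91,0,0,0,0,0,0]
  ]
}}

```text
t: 3.25
eef_pos: [0.6561, 0.0061, 0.0909]
eef_rot: [1.0, -0.0, 0.002, 0.0]
contact_force: [0.4, 0.1, -0.1]
width: 0.0912
gripper_force: 0.0
```

Run:
```python
from h import *
from cell import manip
b=cv2.cvtColor(manip.capture("side")["color"],cv2.COLOR_RGB2BGR)
p=manip.observe()["eef_pos"];print(p,proj("side",[p+[-.016,.059,0],p+[.016,.059,0]]))
c=crop(b,215,170,110,110,5)
for y in(.0456,.059,-.0456,-.059): draw(c,"side",p+np.array([[-.016,y,0],[.016,y,0],[.016,y,.038],[-.016,y,.038],[-.016,y,0]]),215,170,5)
cv2.imwrite("pics/a2.png",c)
```

```text
[0.65681203 0.00621318 0.09171225] [[261.9461866  247.40426558]
 [247.35183951 244.96022014]]
```

View pics/a2.png

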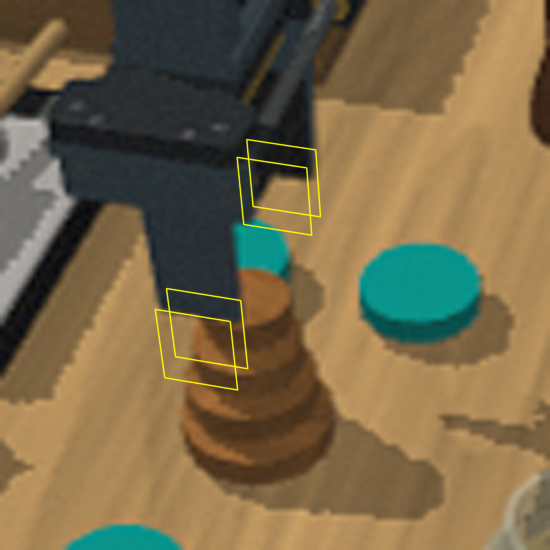

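Emit:
{"op": "move_arm", "data": {
  "steps": [
    [91,-1,-2,11,0,0,0],
    [91,0,0,0,0,0,0],
    [30,0,0,0,0,0,0],
    [30,0,0,0,0,0,0],
    [30,0,0,0,0,0,0]
  ],
  "force": 8
}}

```text
t: 3.8
eef_pos: [0.6536, 0.0084, 0.0775]
eef_rot: [1.0, -0.0, 0.0, 0.0]
contact_force: [-0.7, -1.5, 0.1]
width: 0.0696
gripper_force: 0.0
```

Emit:
{"op": "move_arm", "data": {
  "steps": [
    [30,0,0,0,0,0,0],
    [30,0,0,0,0,0,0],
    [30,0,0,0,0,0,0],
    [30,0,0,0,0,0,0],
    [30,0,0,0,0,0,0]
  ]
}}

```text
t: 4.3
eef_pos: [0.6534, 0.0084, 0.0771]
eef_rot: [1.0, -0.0, -0.0, 0.0]
contact_force: [-0.5, 0.6, 0.9]
width: 0.031
gripper_force: 0.0
```

Emit:
{"op": "move_arm", "data": {
  "steps": [
    [30,0,0,4,0,0,0],
    [30,0,0,4,0,0,0],
    [30,0,0,0,0,0,0]
  ]
}}

```text
t: 4.6
eef_pos: [0.6527, 0.0085, 0.0682]
eef_rot: [1.0, -0.0, -0.001, 0.0]
contact_force: [-0.5, -0.5, 0.2]
width: 0.0299
gripper_force: 0.0
```

Run:
```python
from h import *
from cell import manip
b=cv2.cvtColor(manip.capture("side")["color"],cv2.COLOR_RGB2BGR)
p=manip.observe()["eef_pos"];print(p,manip.observe()["contact_force"])
c=crop(b,215,170,110,110,5)
for y in(.0155,.029,-.0155): draw(c,"side",p+np.array([[-.016,y,0],[.016,y,0],[.016,y,.038],[-.016,y,.038],[-.016,y,0]]),215,170,5)
cv2.imwrite("pics/a3.png",c)
```

```text
[0.65294999 0.00845378 0.06848242] [ 0.32149716 -0.96022073 -0.04032173]
```

View pics/a3.png

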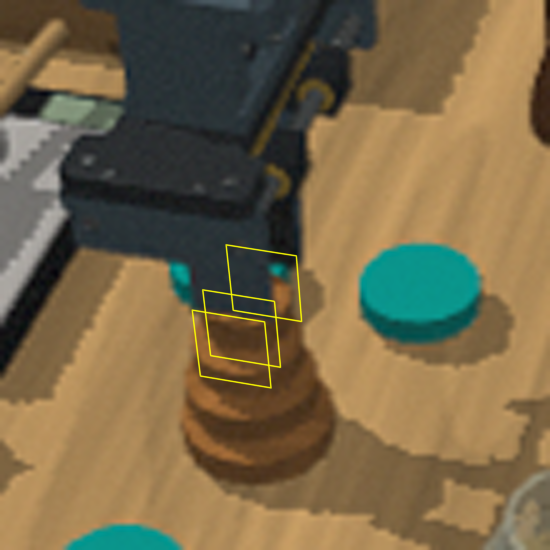

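Emit:
{"op": "move_arm", "data": {
  "steps": [
    [30,0,0,4,0,0,0],
    [30,0,0,4,0,0,0],
    [30,0,0,2,0,0,0],
    [30,0,0,0,0,0,0]
  ]
}}

```text
t: 5.05
eef_pos: [0.654, 0.0085, 0.0614]
eef_rot: [1.0, -0.0, 0.001, 0.0]
contact_force: [-3.2, -0.4, 10.9]
width: 0.0301
gripper_force: 5.5
```

Emit:
{"op": "move_arm", "data": {
  "steps": [
    [30,0,0,2,0,0,0],
    [30,0,0,0,0,0,0]
  ]
}}

```text
t: 5.25
eef_pos: [0.6546, 0.0085, 0.0614]
eef_rot: [1.0, -0.0, 0.002, 0.0]
contact_force: [-4.9, -0.6, 19.9]
width: 0.0303
gripper_force: 9.4
```

Emit:
{"op": "move_arm", "data": {
  "steps": [
    [30,0,0,2,0,0,0],
    [30,0,0,0,0,0,0]
  ]
}}

```text
t: 5.45
eef_pos: [0.6551, 0.0085, 0.0613]
eef_rot: [1.0, -0.0, 0.003, 0.0]
contact_force: [-7.0, 0.5, 26.6]
width: 0.0301
gripper_force: 13.4
```

Touch shows the lid top (z .092) at reading .0615, so the real fingertips are about 30 mm above the reported TCP. I apply that offset from here on.

Emit:
{"op": "move_arm", "data": {
  "steps": [
    [30,0,0,-20,0,0,0],
    [70,0,0,0,0,0,0],
    [70,0,0,0,0,0,0],
    [70,0,0,0,0,0,0],
    [70,0,0,0,0,0,0]
  ],
  "force": 20
}}

```text
t: 5.95
eef_pos: [0.6526, 0.0084, 0.0737]
eef_rot: [1.0, -0.0, -0.001, 0.0]
contact_force: [-0.5, -0.7, 0.2]
width: 0.059
gripper_force: 0.0
```

Emit:
{"op": "move_arm", "data": {
  "steps": [
    [70,0,0,0,0,0,0],
    [70,0,0,12,0,0,0],
    [70,0,0,12,0,0,0],
    [70,0,0,0,0,0,0],
    [70,0,0,0,0,0,0]
  ]
}}

```text
t: 6.45
eef_pos: [0.6528, 0.0085, 0.0501]
eef_rot: [1.0, -0.0, -0.001, 0.0]
contact_force: [-0.2, 0.3, -0.3]
width: 0.0702
gripper_force: 0.0
```

Emit:
{"op": "move_arm", "data": {
  "steps": [
    [60,2,0,0,0,0,0],
    [45,0,0,0,0,0,0],
    [35,0,0,0,0,0,0],
    [35,0,0,0,0,0,0],
    [35,0,0,0,0,0,0]
  ]
}}

```text
t: 6.95
eef_pos: [0.6555, 0.0084, 0.0514]
eef_rot: [1.0, -0.0, 0.0, 0.0]
contact_force: [0.0, -0.3, 0.2]
width: 0.0394
gripper_force: 20.0
```

Emit:
{"op": "move_arm", "data": {
  "steps": [
    [35,0,0,0,0,0,0],
    [35,0,0,-10,0,0,0],
    [35,0,0,-30,0,0,0],
    [35,0,0,-50,0,0,0],
    [35,0,0,0,0,0,0]
  ]
}}

```text
t: 7.45
eef_pos: [0.6601, 0.0084, 0.1495]
eef_rot: [1.0, -0.0, 0.008, 0.0]
contact_force: [0.6, 0.4, 0.4]
width: 0.0395
gripper_force: 20.0
```

Run:
```python
from h import *
from cell import manip
b=cv2.cvtColor(manip.capture("side")["color"],cv2.COLOR_RGB2BGR)
p=manip.observe()["eef_pos"];print(p,manip.observe()["contact_force"])
c=crop(b,195,120,140,150,4)
D=np.array([p[0],p[1],p[2]+.0305-.003])
for dz,d in((0,.04),(.015,.04)): draw(c,"side",circ(*(D+[0,0,dz]),d),195,120,4)
for z,d in((.069,.05),(.046,.06),(.023,.07)): draw(c,"side",circ(.6545,.0085,z,d),195,120,4)
cv2.imwrite("pics/a4.png",c)
```

```text
[0.65814916 0.0084271  0.1461902 ] [-0.09048165 -0.17946663 -0.71143785]
```

View pics/a4.png

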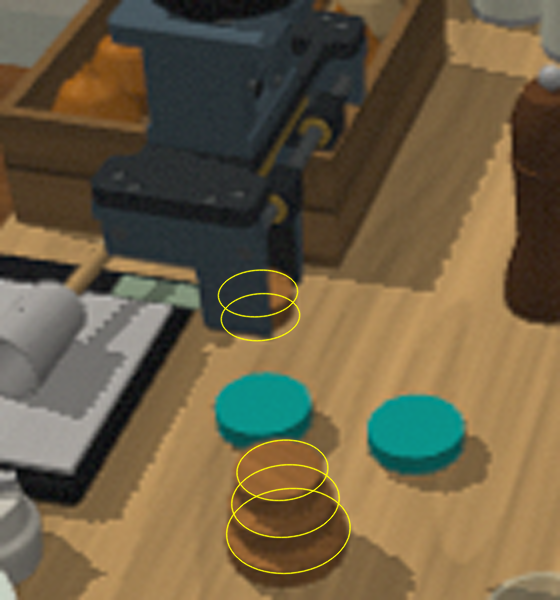

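lid40 is held and the rest of the stack is undisturbed. Next, over jar40.

Emit:
{"op": "move_arm", "data": {
  "steps": [
    [35,-29,-33,0,0,0,0],
    [35,-29,-33,0,0,0,0],
    [35,-29,-33,0,0,0,0],
    [35,-29,-33,0,0,0,0],
    [35,-29,-33,0,0,0,0]
  ]
}}

```text
t: 8.0
eef_pos: [0.5084, 0.1743, 0.1404]
eef_rot: [1.0, -0.0, -0.001, 0.0]
contact_force: [0.3, 1.2, 0.4]
width: 0.039
gripper_force: 20.0
```

Emit:
{"op": "move_arm", "data": {
  "steps": [
    [35,-29,-33,0,0,0,0],
    [35,-29,-33,0,0,0,0],
    [35,-29,-33,0,0,0,0],
    [35,-29,-33,0,0,0,0],
    [35,0,0,0,0,0,0]
  ]
}}

```text
t: 8.5
eef_pos: [0.3907, 0.3081, 0.1406]
eef_rot: [1.0, 0.003, -0.001, -0.0]
contact_force: [0.5, -0.3, -0.3]
width: 0.0389
gripper_force: 20.0
```

Emit:
{"op": "move_arm", "data": {
  "steps": [
    [35,0,0,0,0,0,0],
    [35,0,0,0,0,0,0]
  ]
}}

```text
t: 8.7
eef_pos: [0.3949, 0.3047, 0.1408]
eef_rot: [1.0, -0.001, -0.0, 0.0]
contact_force: [0.1, 0.5, -0.7]
width: 0.0393
gripper_force: 20.0
```

Emit:
{"op": "move_arm", "data": {
  "steps": [
    [35,-3,-7,30,0,0,0],
    [35,0,0,35,0,0,0],
    [35,0,0,0,0,0,0],
    [35,0,0,0,0,0,0]
  ]
}}

```text
t: 9.1
eef_pos: [0.3923, 0.3116, 0.0762]
eef_rot: [1.0, -0.001, -0.0, 0.0]
contact_force: [1.0, 0.0, -0.3]
width: 0.0389
gripper_force: 20.0
```

```bash
cat > look.py <<'E'
import sys
from h import *
from cell import manip
def look(name,x0,y0,w,h,s,d,jx,jy,H,J):
    b=cv2.cvtColor(manip.capture("side")["color"],cv2.COLOR_RGB2BGR)
    o=manip.observe();p=o["eef_pos"];print(p.round(4),o["contact_force"].round(1),o["width"])
    c=crop(b,x0,y0,w,h,s); c0=c.copy()
    for dz in(0,.015): draw(c,"side",circ(p[0],p[1],p[2]+.0275+dz,d),x0,y0,s)
    draw(c,"side",circ(jx,jy,H,d-.001),x0,y0,s,(255,0,255))
    draw(c,"side",circ(jx,jy,H*.4,J),x0,y0,s,(255,0,255))
    cv2.imwrite(f"pics/{name}.png",np.hstack([c,c0]))
E
python3 -c "
from look import *
look('b1',310,320,100,120,4,.04,.392,.312,.08,.062)"
```

```text
[0.3929 0.3124 0.0772] [ 1.4 -0.1 -1.6] 0.039104740219018455
```

View pics/b1.png

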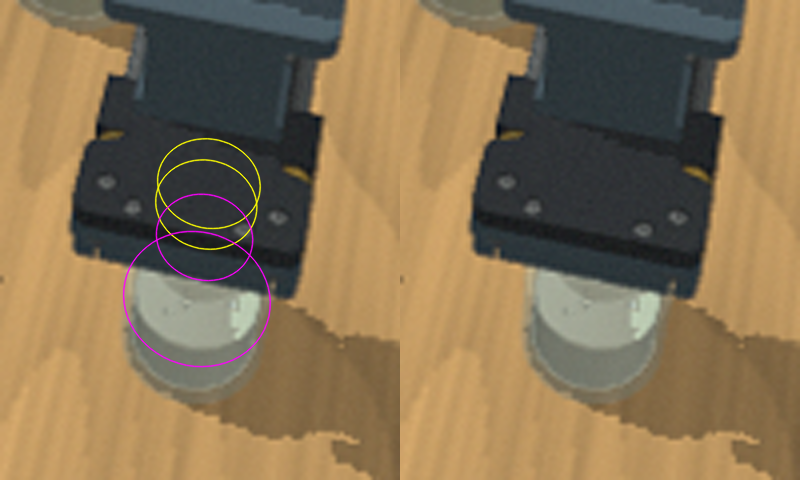

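Occluded, but the jar body lines up with the model. I lower while watching the force.

Emit:
{"op": "move_arm", "data": {
  "steps": [
    [35,0,0,10,0,0,0],
    [35,0,0,8,0,0,0],
    [35,0,0,3,0,0,0],
    [35,0,0,0,0,0,0]
  ]
}}

```text
t: 9.55
eef_pos: [0.3913, 0.3124, 0.0548]
eef_rot: [1.0, -0.0, -0.0, 0.0]
contact_force: [-0.7, 0.0, 0.2]
width: 0.0392
gripper_force: 20.0
```

Emit:
{"op": "move_arm", "data": {
  "steps": [
    [35,0,0,2,0,0,0],
    [35,0,0,0,0,0,0]
  ]
}}

```text
t: 9.75
eef_pos: [0.3917, 0.3127, 0.0542]
eef_rot: [1.0, -0.0, 0.0, -0.0]
contact_force: [-1.5, -0.7, 4.8]
width: 0.0393
gripper_force: 20.0
```

Emit:
{"op": "move_arm", "data": {
  "steps": [
    [35,0,0,2,0,0,0],
    [35,0,0,0,0,0,0]
  ]
}}

```text
t: 9.95
eef_pos: [0.3918, 0.3128, 0.0539]
eef_rot: [1.0, -0.0, 0.001, -0.0]
contact_force: [-3.3, -1.9, 18.8]
width: 0.0395
gripper_force: 20.0
```

Contact at .0542 matches the seated height (grasp reading +3 mm). Release.

Emit:
{"op": "move_arm", "data": {
  "steps": [
    [35,0,0,-3,0,0,0],
    [45,0,0,0,0,0,0],
    [60,0,0,0,0,0,0],
    [80,0,0,0,0,0,0],
    [80,0,0,0,0,0,0]
  ]
}}

```text
t: 10.45
eef_pos: [0.3914, 0.3124, 0.0537]
eef_rot: [1.0, -0.0, -0.0, 0.0]
contact_force: [0.7, -0.6, -0.1]
width: 0.0658
gripper_force: 0.0
```

Emit:
{"op": "move_arm", "data": {
  "steps": [
    [80,0,0,-20,0,0,0],
    [80,0,0,-40,0,0,0],
    [80,0,0,-30,0,0,0],
    [80,30,32,0,0,0,0],
    [80,30,32,0,0,0,0]
  ]
}}

```text
t: 10.95
eef_pos: [0.4523, 0.2488, 0.1453]
eef_rot: [1.0, 0.001, 0.001, -0.001]
contact_force: [1.1, 0.4, -0.9]
width: 0.0801
gripper_force: 0.0
```

Emit:
{"op": "move_arm", "data": {
  "steps": [
    [80,30,34,0,0,0,0],
    [80,30,34,0,0,0,0],
    [80,30,34,0,0,0,0],
    [80,30,34,0,0,0,0],
    [80,30,34,0,0,0,0]
  ]
}}

```text
t: 11.45
eef_pos: [0.6023, 0.0769, 0.1438]
eef_rot: [1.0, -0.0, -0.0, -0.0]
contact_force: [1.1, 1.2, 0.7]
width: 0.0797
gripper_force: 0.0
```

Emit:
{"op": "move_arm", "data": {
  "steps": [
    [80,30,34,0,0,0,0],
    [80,23,35,0,0,0,0],
    [80,0,0,0,0,0,0],
    [80,0,0,0,0,0,0]
  ]
}}

```text
t: 11.85
eef_pos: [0.6542, 0.0087, 0.1432]
eef_rot: [1.0, -0.001, -0.001, -0.0]
contact_force: [-0.0, -0.3, -0.7]
width: 0.0799
gripper_force: 0.0
```

Run:
```python
from h import *
from cell import manip
b=cv2.cvtColor(manip.capture("side")["color"],cv2.COLOR_RGB2BGR)
print(manip.observe()["eef_pos"])
c=crop(b,325,350,70,75,5)
for z,d in((.08,.04),(.095,.04),(.0,.058)): draw(c,"side",circ(.392,.312,z,d),325,350,5)
cv2.imwrite("pics/c1.png",np.hstack([c,crop(b,325,350,70,75,5)]))
```

```text
[0.65375602 0.00968288 0.14345674]
```

View pics/c1.png

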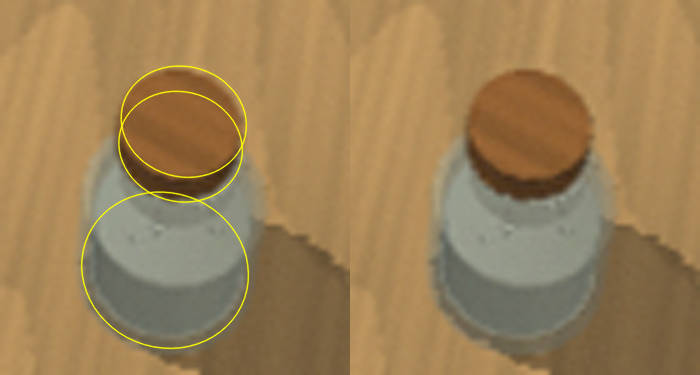

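lid40 sits flat on jar40 at the model height. On to lid50 (grasp reading about .0285, seated about .0745).

Emit:
{"op": "move_arm", "data": {
  "steps": [
    [80,1,1,50,0,0,0],
    [80,0,0,45,0,0,0],
    [80,0,0,20,0,0,0],
    [80,0,0,0,0,0,0],
    [60,0,0,0,0,0,0]
  ]
}}

```text
t: 12.4
eef_pos: [0.6555, 0.0096, 0.03]
eef_rot: [1.0, 0.001, 0.0, -0.0]
contact_force: [-0.2, 0.4, 0.6]
width: 0.0743
gripper_force: 0.0
```

Emit:
{"op": "move_arm", "data": {
  "steps": [
    [45,0,0,0,0,0,0],
    [45,0,0,0,0,0,0],
    [45,0,0,0,0,0,0],
    [45,0,0,0,0,0,0]
  ]
}}

```text
t: 12.8
eef_pos: [0.6562, 0.0085, 0.0305]
eef_rot: [1.0, -0.0, 0.001, -0.0]
contact_force: [0.9, 0.2, 3.9]
width: 0.0488
gripper_force: 20.0
```

Emit:
{"op": "move_arm", "data": {
  "steps": [
    [45,0,0,-8,0,0,0],
    [45,0,0,-30,0,0,0],
    [45,0,0,-40,0,0,0],
    [45,0,0,-40,0,0,0],
    [45,0,0,0,0,0,0]
  ]
}}

```text
t: 13.3
eef_pos: [0.6594, 0.0083, 0.1544]
eef_rot: [1.0, -0.0, 0.007, 0.0]
contact_force: [1.3, -0.2, -0.2]
width: 0.049
gripper_force: 20.0
```

Emit:
{"op": "move_arm", "data": {
  "steps": [
    [45,-11,-41,0,0,0,0],
    [45,-11,-41,0,0,0,0],
    [45,-11,-41,0,0,0,0],
    [45,-11,-41,0,0,0,0],
    [45,-11,-41,0,0,0,0]
  ]
}}

```text
t: 13.8
eef_pos: [0.5994, 0.2146, 0.1466]
eef_rot: [1.0, -0.0, -0.001, 0.0]
contact_force: [0.6, 0.6, 0.2]
width: 0.0494
gripper_force: 20.0
```

Emit:
{"op": "move_arm", "data": {
  "steps": [
    [45,-11,-41,0,0,0,0],
    [45,-11,-41,0,0,0,0],
    [45,0,0,0,0,0,0],
    [45,0,0,0,0,0,0]
  ]
}}

```text
t: 14.2
eef_pos: [0.5778, 0.2959, 0.1464]
eef_rot: [1.0, 0.001, -0.0, 0.001]
contact_force: [-0.3, -0.2, -0.1]
width: 0.0493
gripper_force: 20.0
```

Run:
```python
from h import *
t=cv2.imread("pics/top0.png"); s=cv2.imread("pics/side0.png")
# fit axis offset of jar rims by maximizing edge energy along projected rim/neck circles
def g(im):
    x=cv2.GaussianBlur(im,(0,0),.8).astype(np.float32); return np.sqrt(sum(cv2.Sobel(x,cv2.CV_32F,*a,ksize=3)**2 for a in((1,0),(0,1))).sum(2))
G={"top":g(t),"side":g(s)}
for k,x,y,H,d in(("jar70",.4537,-.0854,.13,.069),("jar60",.4804,.1258,.115,.059),("jar50",.5774,.2983,.1,.049),("jar40",.3918,.312,.08,.039)):
    for n in G:
        best=[]
        for dx in np.arange(-8,8.1,.5):
            for dy in np.arange(-8,8.1,.5):
                p=proj(n,circ(x+dx/1e3,y+dy/1e3,H-.001,d)).astype(np.float32)
                v=cv2.remap(G[n],p[:,:1].copy(),p[:,1:].copy(),1); best.append((np.sqrt(v).mean(),dx,dy))
        best.sort(reverse=True); print(k,n,[tuple(np.round(b,1)) for b in best[:4]])
```

```text
jar70 top [(np.float64(9.5), np.float64(-3.0), np.float64(4.5)), (np.float64(9.5), np.float64(-2.5), np.float64(4.5)), (np.float64(9.5), np.float64(-2.5), np.float64(5.0)), (np.float64(9.5), np.float64(-3.0), np.float64(4.0))]
jar70 side [(np.float64(10.4), np.float64(3.5), np.float64(7.5)), (np.float64(10.4), np.float64(3.5), np.float64(8.0)), (np.float64(10.4), np.float64(4.0), np.float64(8.0)), (np.float64(10.4), np.float64(4.0), np.float64(7.5))]
jar60 top [(np.float64(8.1), np.float64(-7.5), np.float64(-7.0)), (np.float64(8.1), np.float64(-7.5), np.float64(-7.5)), (np.float64(8.1), np.float64(-7.0), np.float64(-7.0)), (np.float64(8.1), np.float64(-7.0), np.float64(-7.5))]
jar60 side [(np.float64(10.0), np.float64(2.0), np.float64(0.0)), (np.float64(9.9), np.float64(1.5), np.float64(0.0)), (np.float64(9.9), np.float64(-2.0), np.float64(2.5)), (np.float64(9.9), np.float64(-2.0), np.float64(3.0))]
jar50 top [(np.float64(9.6), np.float64(-3.5), np.float64(-1.5)), (np.float64(9.6), np.float64(-3.0), np.float64(-2.0)), (np.float64(9.6), np.float64(-3.5), np.float64(-2.0)), (np.float64(9.6), np.float64(-3.0), np.float64(-1.5))]
jar50 side [(np.float64(10.6), np.float64(2.0), np.float64(3.5)), (np.float64(10.6), np.float64(1.5), np.float64(3.5)), (np.float64(10.6), np.float64(1.5), np.float64(4.0)), (np.float64(10.6), np.float64(2.0), np.float64(3.0))]
jar40 top [(np.float64(8.4), np.float64(-3.0), np.float64(2.0)), (np.float64(8.4), np.float64(-3.5), np.float64(2.0)), (np.float64(8.4), np.float64(-3.5), np.float64(1.5)), (np.float64(8.4), np.float64(-3.0), np.float64(1.5))]
jar40 side [(np.float64(10.9), np.float64(0.0), np.float64(1.0)), (np.float64(10.8), np.float64(0.5), np.float64(1.0)), (np.float64(10.8), np.float64(0.0), np.float64(1.5)), (np.float64(10.8), np.float64(0.5), np.float64(1.5))]
```

Emit:
{"op": "move_arm", "data": {
  "steps": [
    [45,-1,-3,25,0,0,0],
    [45,0,0,30,0,0,0],
    [45,0,0,0,0,0,0],
    [45,0,0,5,0,0,0],
    [45,0,0,0,0,0,0]
  ]
}}

```text
t: 14.7
eef_pos: [0.5784, 0.2979, 0.0879]
eef_rot: [1.0, -0.001, 0.001, -0.0]
contact_force: [0.0, -0.4, -0.3]
width: 0.0492
gripper_force: 20.0
```

Emit:
{"op": "move_arm", "data": {
  "steps": [
    [45,0,0,4,0,0,0],
    [45,0,0,2,0,0,0],
    [45,0,0,0,0,0,0]
  ]
}}

```text
t: 15.0
eef_pos: [0.5775, 0.2984, 0.0813]
eef_rot: [1.0, -0.0, 0.0, 0.0]
contact_force: [0.6, 0.3, -0.9]
width: 0.0491
gripper_force: 20.0
```

Emit:
{"op": "move_arm", "data": {
  "steps": [
    [45,0,0,3,0,0,0],
    [45,0,0,0,0,0,0]
  ]
}}

```text
t: 15.2
eef_pos: [0.5773, 0.2984, 0.0778]
eef_rot: [1.0, -0.0, -0.0, 0.0]
contact_force: [-0.3, 0.4, -0.2]
width: 0.0493
gripper_force: 20.0
```

Plug is inside the mouth without contact.

Emit:
{"op": "move_arm", "data": {
  "steps": [
    [45,0,0,2,0,0,0],
    [45,0,0,0,0,0,0]
  ]
}}

```text
t: 15.4
eef_pos: [0.5776, 0.2986, 0.0765]
eef_rot: [1.0, -0.0, 0.0, -0.0]
contact_force: [-1.1, -0.4, 1.4]
width: 0.0493
gripper_force: 20.0
```

Emit:
{"op": "move_arm", "data": {
  "steps": [
    [45,0,0,2,0,0,0],
    [45,0,0,0,0,0,0]
  ]
}}

```text
t: 15.6
eef_pos: [0.5778, 0.2987, 0.0762]
eef_rot: [1.0, -0.0, 0.001, -0.0]
contact_force: [-3.1, -1.2, 9.9]
width: 0.0492
gripper_force: 20.0
```

Seated at .0765, as predicted. Release, then return over the stack.

Emit:
{"op": "move_arm", "data": {
  "steps": [
    [45,0,0,-2,0,0,0],
    [55,0,0,0,0,0,0],
    [70,0,0,0,0,0,0],
    [90,0,0,0,0,0,0],
    [90,0,0,0,0,0,0]
  ]
}}

```text
t: 16.1
eef_pos: [0.5774, 0.2984, 0.0757]
eef_rot: [1.0, -0.0, -0.0, 0.0]
contact_force: [-0.2, 1.0, -0.6]
width: 0.0761
gripper_force: 0.0
```

Emit:
{"op": "move_arm", "data": {
  "steps": [
    [90,0,0,-20,0,0,0],
    [90,0,0,-40,0,0,0],
    [90,0,0,-20,0,0,0],
    [90,11,41,0,0,0,0],
    [90,11,41,0,0,0,0]
  ]
}}

```text
t: 16.6
eef_pos: [0.6, 0.2166, 0.1571]
eef_rot: [1.0, 0.001, 0.001, -0.0]
contact_force: [0.7, -0.8, -0.0]
width: 0.0899
gripper_force: 0.0
```

Emit:
{"op": "move_arm", "data": {
  "steps": [
    [90,11,41,0,0,0,0],
    [90,11,41,0,0,0,0],
    [90,11,41,0,0,0,0],
    [90,11,41,0,0,0,0],
    [90,11,43,0,0,0,0]
  ]
}}

```text
t: 17.1
eef_pos: [0.6546, 0.0079, 0.156]
eef_rot: [1.0, -0.0, 0.0, -0.0]
contact_force: [1.9, 0.3, -0.1]
width: 0.0901
gripper_force: 0.0
```

Emit:
{"op": "move_arm", "data": {
  "steps": [
    [90,0,0,40,0,0,0],
    [90,0,0,40,0,0,0],
    [90,0,0,0,0,0,0]
  ]
}}

```text
t: 17.4
eef_pos: [0.6497, 0.0088, 0.0702]
eef_rot: [1.0, -0.001, -0.006, 0.0]
contact_force: [-1.1, 0.3, -0.1]
width: 0.0902
gripper_force: 0.0
```

Emit:
{"op": "move_arm", "data": {
  "steps": [
    [90,0,0,40,0,0,0],
    [90,0,0,29,0,0,0],
    [90,0,0,0,0,0,0],
    [90,0,0,0,0,0,0]
  ]
}}

```text
t: 17.8
eef_pos: [0.6556, 0.0097, 0.0088]
eef_rot: [1.0, 0.0, 0.001, 0.0]
contact_force: [0.2, -0.3, 0.6]
width: 0.09
gripper_force: 0.0
```

Emit:
{"op": "move_arm", "data": {
  "steps": [
    [75,0,1,2,0,0,0],
    [55,0,0,0,0,0,0],
    [55,0,0,0,0,0,0],
    [55,0,0,0,0,0,0],
    [55,0,0,0,0,0,0]
  ]
}}

```text
t: 18.3
eef_pos: [0.6548, 0.0084, 0.006]
eef_rot: [1.0, -0.0, 0.001, 0.0]
contact_force: [-1.4, -0.5, 3.2]
width: 0.0594
gripper_force: 20.0
```

Emit:
{"op": "move_arm", "data": {
  "steps": [
    [55,0,0,0,0,0,0],
    [55,0,0,0,0,0,0]
  ]
}}

```text
t: 18.5
eef_pos: [0.6548, 0.0084, 0.0059]
eef_rot: [1.0, -0.0, 0.001, 0.0]
contact_force: [-1.5, 0.5, 6.2]
width: 0.0591
gripper_force: 20.0
```

Emit:
{"op": "move_arm", "data": {
  "steps": [
    [55,0,0,-8,0,0,0],
    [55,0,0,-40,0,0,0],
    [55,0,0,-50,0,0,0],
    [55,0,0,-45,0,0,0],
    [55,0,0,0,0,0,0]
  ]
}}

```text
t: 19.0
eef_pos: [0.6588, 0.0085, 0.1561]
eef_rot: [1.0, -0.0, 0.007, 0.0]
contact_force: [0.1, 0.5, -0.2]
width: 0.0592
gripper_force: 20.0
```

Emit:
{"op": "move_arm", "data": {
  "steps": [
    [55,-35,-23,0,0,0,0],
    [55,-35,-23,0,0,0,0],
    [55,-35,-23,0,0,0,0],
    [55,-35,-23,0,0,0,0],
    [55,-33,-23,0,0,0,0]
  ]
}}

```text
t: 19.5
eef_pos: [0.4791, 0.124, 0.1474]
eef_rot: [1.0, -0.0, -0.001, 0.0]
contact_force: [0.2, 1.3, 0.1]
width: 0.0591
gripper_force: 20.0
```

Emit:
{"op": "move_arm", "data": {
  "steps": [
    [55,0,0,0,0,0,0],
    [55,0,0,20,0,0,0],
    [55,0,0,20,0,0,0],
    [55,0,0,0,0,0,0],
    [55,0,0,0,0,0,0]
  ]
}}

```text
t: 20.0
eef_pos: [0.4818, 0.1232, 0.108]
eef_rot: [1.0, -0.0, -0.0, 0.0]
contact_force: [-0.1, 0.6, 0.1]
width: 0.059
gripper_force: 20.0
```

Emit:
{"op": "move_arm", "data": {
  "steps": [
    [55,-1,-2.5,6,0,0,0],
    [55,0,0,3,0,0,0],
    [55,0,0,3,0,0,0],
    [55,0,0,0,0,0,0]
  ]
}}

```text
t: 20.4
eef_pos: [0.4803, 0.1259, 0.0959]
eef_rot: [1.0, -0.0, -0.0, 0.0]
contact_force: [-0.4, -1.0, 1.0]
width: 0.0592
gripper_force: 20.0
```

Emit:
{"op": "move_arm", "data": {
  "steps": [
    [55,0,0,3,0,0,0],
    [55,0,0,0,0,0,0]
  ]
}}

```text
t: 20.6
eef_pos: [0.4803, 0.1259, 0.0929]
eef_rot: [1.0, -0.0, -0.0, 0.0]
contact_force: [-0.8, 0.1, -0.9]
width: 0.0596
gripper_force: 20.0
```

Emit:
{"op": "move_arm", "data": {
  "steps": [
    [55,0,0,3,0,0,0],
    [55,0,0,0,0,0,0]
  ]
}}

```text
t: 20.8
eef_pos: [0.4805, 0.126, 0.09]
eef_rot: [1.0, -0.0, 0.0, 0.0]
contact_force: [0.3, -0.4, -0.8]
width: 0.0595
gripper_force: 20.0
```

Emit:
{"op": "move_arm", "data": {
  "steps": [
    [55,0,0,2,0,0,0],
    [55,0,0,0,0,0,0]
  ]
}}

```text
t: 21.0
eef_pos: [0.4806, 0.126, 0.0897]
eef_rot: [1.0, -0.0, 0.0, -0.0]
contact_force: [-3.1, -0.3, 10.7]
width: 0.0591
gripper_force: 20.0
```

Emit:
{"op": "move_arm", "data": {
  "steps": [
    [55,0,0,1,0,0,0],
    [55,0,0,0,0,0,0]
  ]
}}

```text
t: 21.2
eef_pos: [0.4807, 0.1261, 0.0896]
eef_rot: [1.0, -0.0, 0.001, -0.0]
contact_force: [-4.5, -1.2, 15.1]
width: 0.0593
gripper_force: 20.0
```

Seated at .090. Release and go for lid70.

Emit:
{"op": "move_arm", "data": {
  "steps": [
    [55,0,0,-2.5,0,0,0],
    [65,0,0,0,0,0,0],
    [80,0,0,0,0,0,0],
    [91,0,0,0,0,0,0],
    [91,0,0,0,0,0,0]
  ]
}}

```text
t: 21.7
eef_pos: [0.4803, 0.126, 0.0893]
eef_rot: [1.0, -0.0, -0.0, 0.0]
contact_force: [-1.3, -0.6, 0.1]
width: 0.0858
gripper_force: 0.0
```

Emit:
{"op": "move_arm", "data": {
  "steps": [
    [91,0,0,-20,0,0,0],
    [91,0,0,-40,0,0,0],
    [91,0,0,-10,0,0,0],
    [91,35,23,0,0,0,0],
    [91,35,23,0,0,0,0]
  ]
}}

```text
t: 22.2
eef_pos: [0.5509, 0.08, 0.1602]
eef_rot: [1.0, 0.001, 0.001, -0.0]
contact_force: [0.2, 0.8, 0.2]
width: 0.0909
gripper_force: 0.0
```

Emit:
{"op": "move_arm", "data": {
  "steps": [
    [91,35,23,0,0,0,0],
    [91,35,23,0,0,0,0],
    [91,35,26,0,0,0,0],
    [91,0,0,0,0,0,0],
    [91,0,0,0,0,0,0]
  ]
}}

```text
t: 22.7
eef_pos: [0.6551, 0.0074, 0.1581]
eef_rot: [1.0, -0.001, -0.001, -0.0]
contact_force: [-0.6, 0.3, -0.1]
width: 0.0909
gripper_force: 0.0
```

Run:
```python
from h import *
from cell import manip
b=cv2.cvtColor(manip.capture("side")["color"],cv2.COLOR_RGB2BGR)
print(manip.observe()["eef_pos"])
L=[(.392,.312,.08,.04,325,350),(.5776,.2985,.1,.05,220,315),(.4806,.126,.115,.06,300,240),(.6545,.0085,.008,.07,230,205)]
o=[]
for x,y,H,d,x0,y0 in L:
    c=crop(b,x0,y0,70,75,4); c2=c.copy()
    for z in(H,H+.015): draw(c,"side",circ(x,y,z,d),x0,y0,4)
    o.append(np.hstack([c,c2])[:,:])
im=np.vstack([np.hstack(o[:2]),np.hstack(o[2:])]); cv2.imwrite("pics/d1.png",cv2.resize(im,(800,429),interpolation=cv2.INTER_AREA))
```

```text
[0.65446676 0.00810049 0.15854565]
```

View pics/d1.png

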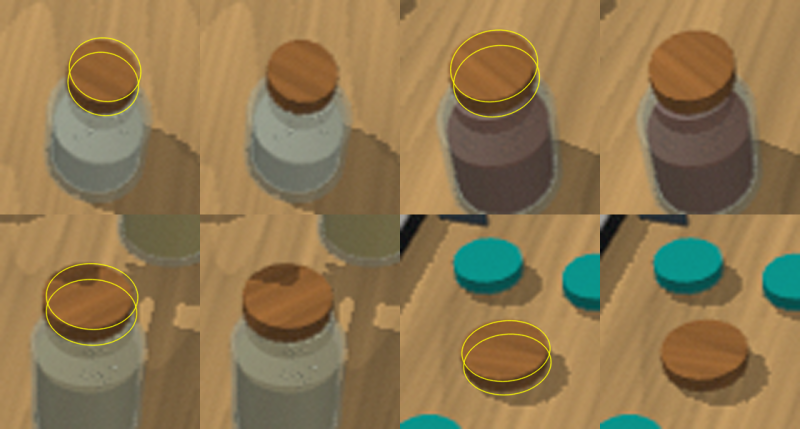

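Three lids sit flat. lid70 is alone on the worktop at the expected spot. Grasp reading about -.017.

Emit:
{"op": "move_arm", "data": {
  "steps": [
    [91,0,0,50,0,0,0],
    [91,0,0,50,0,0,0],
    [91,0,0,45,0,0,0],
    [91,0,0,0,0,0,0],
    [91,0,0,0,0,0,0]
  ]
}}

```text
t: 23.25
eef_pos: [0.655, 0.0087, 0.0154]
eef_rot: [1.0, 0.0, -0.0, -0.0]
contact_force: [0.4, -0.7, 1.4]
width: 0.0911
gripper_force: 0.0
```

Emit:
{"op": "move_arm", "data": {
  "steps": [
    [91,0,0,15,0,0,0],
    [91,0,0,15,0,0,0],
    [91,0,0,0,0,0,0],
    [91,0,0,0,0,0,0]
  ]
}}

```text
t: 23.65
eef_pos: [0.6553, 0.0079, -0.0153]
eef_rot: [1.0, -0.0, -0.0, 0.0]
contact_force: [-0.4, -0.5, 0.4]
width: 0.0909
gripper_force: 0.0
```

Emit:
{"op": "move_arm", "data": {
  "steps": [
    [80,0,0,1.5,0,0,0],
    [65,0,0,0,0,0,0],
    [65,0,0,0,0,0,0],
    [65,0,0,0,0,0,0],
    [65,0,0,0,0,0,0]
  ]
}}

```text
t: 24.15
eef_pos: [0.6557, 0.0079, -0.0165]
eef_rot: [1.0, -0.0, 0.0, 0.0]
contact_force: [-0.0, -0.3, 1.6]
width: 0.0693
gripper_force: 20.0
```

Emit:
{"op": "move_arm", "data": {
  "steps": [
    [65,0,0,-8,0,0,0],
    [65,0,0,-42,0,0,0],
    [65,0,0,-50,0,0,0],
    [65,0,0,-50,0,0,0],
    [65,0,0,-35,0,0,0]
  ]
}}

```text
t: 24.65
eef_pos: [0.6564, 0.008, 0.1727]
eef_rot: [1.0, -0.0, 0.003, 0.0]
contact_force: [1.2, 0.5, -1.3]
width: 0.0695
gripper_force: 20.0
```

Emit:
{"op": "move_arm", "data": {
  "steps": [
    [65,0,0,0,0,0,0],
    [65,0,0,0,0,0,0]
  ]
}}

```text
t: 24.85
eef_pos: [0.6554, 0.008, 0.1691]
eef_rot: [1.0, -0.0, 0.001, 0.0]
contact_force: [0.0, 0.6, -0.2]
width: 0.0689
gripper_force: 20.0
```

Emit:
{"op": "move_arm", "data": {
  "steps": [
    [65,-40,18.5,0,0,0,0],
    [65,-40,18.5,0,0,0,0],
    [65,-40,18.5,0,0,0,0],
    [65,-40,18.5,0,0,0,0],
    [65,-40,18.5,0,0,0,0]
  ]
}}

```text
t: 25.35
eef_pos: [0.452, -0.0846, 0.1659]
eef_rot: [1.0, 0.0, -0.002, -0.0]
contact_force: [0.4, -1.0, 0.3]
width: 0.0694
gripper_force: 20.0
```

Emit:
{"op": "move_arm", "data": {
  "steps": [
    [65,0,0,0,0,0,0],
    [65,0,0,20,0,0,0],
    [65,0,0,25,0,0,0],
    [65,0,0,0,0,0,0],
    [65,0,0,0,0,0,0]
  ]
}}

```text
t: 25.85
eef_pos: [0.455, -0.0842, 0.1223]
eef_rot: [1.0, -0.0, -0.001, -0.0]
contact_force: [1.2, -0.3, 0.3]
width: 0.0692
gripper_force: 20.0
```

Emit:
{"op": "move_arm", "data": {
  "steps": [
    [65,-1,1,6,0,0,0],
    [65,0,0,3,0,0,0],
    [65,0,0,2,0,0,0],
    [65,0,0,0,0,0,0]
  ]
}}

```text
t: 26.25
eef_pos: [0.4543, -0.0855, 0.1122]
eef_rot: [1.0, -0.0, 0.0, 0.0]
contact_force: [-0.7, 0.0, -1.1]
width: 0.0693
gripper_force: 20.0
```

Emit:
{"op": "move_arm", "data": {
  "steps": [
    [65,0,0,3,0,0,0],
    [65,0,0,0,0,0,0]
  ]
}}

```text
t: 26.45
eef_pos: [0.4542, -0.0855, 0.109]
eef_rot: [1.0, -0.0, -0.0, 0.0]
contact_force: [0.7, -0.4, -0.3]
width: 0.0692
gripper_force: 20.0
```

Emit:
{"op": "move_arm", "data": {
  "steps": [
    [65,0,0,3,0,0,0],
    [65,0,0,0,0,0,0]
  ]
}}

```text
t: 26.65
eef_pos: [0.4541, -0.0854, 0.1058]
eef_rot: [1.0, -0.0, -0.0, -0.0]
contact_force: [-1.1, -0.6, -0.9]
width: 0.0691
gripper_force: 20.0
```

Emit:
{"op": "move_arm", "data": {
  "steps": [
    [65,0,0,1.5,0,0,0],
    [65,0,0,0,0,0,0]
  ]
}}

```text
t: 26.85
eef_pos: [0.4544, -0.0855, 0.1053]
eef_rot: [1.0, -0.0, 0.0, 0.0]
contact_force: [-1.4, 0.3, 4.2]
width: 0.0694
gripper_force: 20.0
```

Emit:
{"op": "move_arm", "data": {
  "steps": [
    [65,0,0,-1,0,0,0],
    [75,0,0,0,0,0,0],
    [91,0,0,0,0,0,0],
    [91,0,0,0,0,0,0],
    [91,0,0,0,0,0,0]
  ]
}}

```text
t: 27.35
eef_pos: [0.4543, -0.0855, 0.1056]
eef_rot: [1.0, -0.0, -0.0, 0.0]
contact_force: [0.3, -0.1, -0.7]
width: 0.0906
gripper_force: 0.0
```

Emit:
{"op": "move_arm", "data": {
  "steps": [
    [91,0,0,-20,0,0,0],
    [91,0,0,-40,0,0,0],
    [91,0,0,-40,0,0,0],
    [91,40,0,-20,0,0,0],
    [91,40,0,-10,0,0,0]
  ]
}}

```text
t: 27.85
eef_pos: [0.5361, -0.0858, 0.2391]
eef_rot: [1.0, -0.0, 0.003, 0.001]
contact_force: [0.0, 0.0, 0.5]
width: 0.0909
gripper_force: 0.0
```

Emit:
{"op": "move_arm", "data": {
  "steps": [
    [91,40,0,0,0,0,0],
    [91,40,0,0,0,0,0],
    [91,30,0,0,0,0,0],
    [91,0,0,0,0,0,0],
    [91,0,0,0,0,0,0]
  ]
}}

```text
t: 28.35
eef_pos: [0.6441, -0.0855, 0.2346]
eef_rot: [1.0, -0.0, -0.001, -0.0]
contact_force: [-0.8, -0.2, -0.0]
width: 0.0911
gripper_force: 0.0
```

Run:
```python
from h import *
from cell import manip
b=cv2.cvtColor(manip.capture("side")["color"],cv2.COLOR_RGB2BGR)
print(manip.observe()["eef_pos"],manip.observe()["contact_force"])
cv2.imwrite("pics/e1.png",crop(b,215,110,220,310,1.9))
```

```text
[ 0.64352225 -0.08551297  0.23518997] [-0.93669504  0.18318747 -0.32189674]
```

View pics/e1.png

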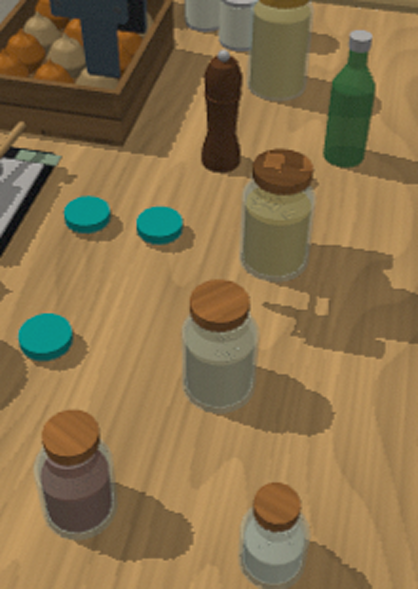

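All four lids sit flat on their own jars, the mill and bottle are undisturbed, and the gripper is clear. Handing in.

```bash
python3 -c "
from cell import manip
print(manip.job_done())"
```

```text
the job is handed in; nothing more can be done
None
```

I closed all four jars with the lids of their own size and handed the job in at about 28 s of robot time; the final picture shows every lid flat on its rim and the mill and bottle standing, but the hand-in call returned no verdict.

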